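# Tare the dish on the bathroom scale, then add the nail-clipper case

### The job

Gently stand the empty rectangular dish lengthways on the scale's plate and slide it back along the plate until it beds against the sliding stop bar, keeping a light, steady push on it there for about half a second (a few newtons, never 15 N). Let go, hold the tare key fully down for about a second without leaning on it (under 15 N), and only then lay the short steel clipper case flat in the dish, leaving the dish against the bar and touching nothing. Press tare no more once the case is there, and leave the other things where they are.

Things in the scene. Friction and masses are not known exactly. Their poses are not given: they have to be found in the camera images.
- scale: a flat white scale fixed to the ledge, 240 x 136 mm. Origin: centre of its underside; x runs from the key and display end (robot's side) to the stop end, z up. Its level steel plate, top 26 mm above the origin, spans x -55 to +105 mm, y -65 to +65 mm. The deck before it is 20 mm high; the block across the back end (x 106 to 120 mm) 48 mm, its small cap 62 mm
- stop_rail: the stop's carrier (grey cap on the back block) with the bar it holds; origin and axes are the scale's, so it does not tell the setting. The metal bar lies across the plate, 100 mm wide, centred, 8 mm thick, 28 to 46 mm above the origin. Its flat face to the robot is anywhere from x 61 to 85 mm, set anew each time, not reported: find it by feel. It does not yield
- tare (a joint): travel of the tare key, 0 m up to 0.004 m fully down; spring return, about 4 N when fully down, then a hard end stop
- tare_top (a point): centre of the top of the round grey tare key (24 mm across), 40 mm above the scale's underside, at x -90, y -35 mm in the scale's frame; pressed straight down
- dish: a loose empty rectangular green ceramic dish, 96 x 68 mm outside, 18 mm tall, walls and floor 5 mm (inside 86 x 58 mm, 13 mm deep), about 0.16 kg. Origin: centre of its underside; x along its 96 mm length, z up. Stand it with its length along the scale's x (either way round)
- clipper_case: a loose steel nail-clipper case, a closed solid block 62 x 20 x 15 mm, about 0.07 kg. Origin: centre of its underside; x along its length, z up
- shot_glass: a small clear glass shot cup, 46 mm across, 55 mm tall; bystander. Origin: centre of its underside
- long_case: a long steel tweezers case, 105 x 18 x 12 mm; bystander, not the clipper case. Origin: centre of its underside, x along its length
- round_dish: a round white ceramic dish, 96 mm across, 22 mm tall; bystander. Origin: centre of its underside
- pill_organiser: a pink pill organiser with seven snap lids, 150 x 34 x 24 mm; bystander. Origin: centre of its underside, x along its length
Mind the look-alikes: they are no part of the job. Leave any blue look-alike of the dish alone.

How it is judged:
By the outcome, as a careful person would: the job done as asked, in the order asked, and still so for the second after the job is handed in, with the robot touching nothing.
It also fails if it takes over 72 s, if anything falls off the work surface, if the arm or the gripper's body presses on something with over 40 N, if the wrist force passes 120 N, or if a joint passes its speed limit or range.

### The arm

A 6-joint arm with a two-finger parallel gripper is mounted at the origin on the work surface. World frame = base frame: x ahead of the robot, y to its left, z up, the work surface at z = 0. Lengths are in m, angles in rad, forces in N, time in s.
With the tool pointing down it reaches from about 0.35 to 0.875 m from the base axis. Payload 15.5 kg.
Tool frame: the origin (TCP) lies between the finger pads; the fingertips stand 11 mm ahead of it and the grasp point (between the pads) lies 8 mm behind it (manip.tip_reach is the distance from the TCP to the fingertips, in m); z points along the fingers, y is the line along which they close (so a half turn about z gives the same grasp; the last joint's range is limited). The gripper opens to 85 mm and grips with 20 to 120 N. Pads are 22 mm wide; open, the fingers measure 114 mm over their backs; the gripper's body (76 mm by 85 mm) begins 54 mm behind the grasp point. The pads swing forward as they close: fully open they stand 13 mm farther back than shut.
Start: joints at [-1.313, 0.494, 1.345, -0, 1.302, -0.096], TCP at [0.216, -0.587, 0.22] pointing down, gripper open.
Joint ranges: [-2.91, 2.91], [-0.82, 2.16], [0.22, 2.67], [-1.22, 4.37], [0.12, 2.79], [-3.08, 3.08]. Speed limits (rad/s): [1.89, 1.89, 2.57, 3.01, 3.01, 3.01].

### API

Orientations are given as [roll, pitch, yaw] about the fixed x, y, z axes, in that order (R = Rz(yaw) Ry(pitch) Rx(roll)).
In Python, from rig import manip gives the robot as it stands.
- The arm moves only by the tool move_arm, never from a script. Its argument "increments" is a list that holds one entry, the list of rows, each a list of 4 numbers: the shift along the world's x, y, z in mm, then the turn about the world's z in degrees. A call has 1 to 12 rows; each row is the pose to reach, as a shift and turn from the pose commanded when the call began; what a row does not reach only later rows make up. A row lasts 1/8 s, in which the tool goes at most 62.5 mm and 10.7 degrees, less where a joint would pass 70% of its speed; a pose out of reach is approached as far as the arm can. A call with a gripper value outside its range is refused whole. "jaw" is the closure, from 0 (fully open) to 1 (shut), set as the call begins (left out, the last holds). The fingers move at their own pace and stop on an object; "force" is the grip in N (left out, the last holds). Time passes only in rows, so rows that repeat a pose let the fingers close. It gives the time, the measured TCP pose, the force, the opening and the grip force at its end, in the units of the state.
- manip.sense(): the state, without advancing time (a new reading comes with each control period).
- manip.camera(name): name is "side" or "top" or "wrist"; returns the picture (480x640x3 uint8, red, green, blue); there is no depth.
- manip.get_calibration(name): a dict with "fx", "fy", "cx", "cy" (pixels), "R" (3x3) and "t" (3): a world point X has camera coordinates R X + t; the wrist camera has in their place "hand_eye" (4x4, takes a point from camera to tool coordinates, whose origin is the TCP and whose axes are the flange's). Camera axes: x right, y down, z forward; pixel columns grow to the right and rows downward; lengths in m; the calibration is good to about 2 mm. A picture is of the moment at which its call begins: read the wrist's pose just before it. get_calibration takes no time and is no camera call.
- manip.sign_off(): hands the job in; it is judged then, once.
Trained networks look in the newest picture that a camera, given by its name, has taken for a name from the list of things; names that differ only in an ending like _2 or _b are one class to them, and where a whole thing is asked for, a point or a joint stands for the part that bears it (a point fixed in the world has none). Each returns a list of dicts, best first, with "conf" (0 to 1); they miss things now and then, are a little off and sometimes report something else, mostly with a low value. They report only what shows in the picture. A call takes as long as a camera call. They do not tell look-alikes from the thing itself.
- manip.search_frame(camera, target): "point" ([x, y, z] in m, in world coordinates, good to about 4 mm: the middle of the surface that is visible of it).
- manip.trace(camera, target): "region" (480x640 bool, what is visible of it).
The state is a dict: "time_s": time; "qpos": joint angles; "joint_velocities": joint speeds; "tau": joint torques, N m; "tool_pos": TCP position; "orientation": TCP orientation; "wrist_force": force on the tool from outside, world axes, zero at the start; "ft_torque": the same for the moment, N m; "width": opening from 0.0 (shut) to 1.0 (fully open); "grip_force": force on a finger pad.
Only numpy, scipy, OpenCV 4.12 (cv2) and the standard library are available. Lean on these libraries where they do the work, as an engineer would, in place of code of your own. Each camera call takes 0.05 s, during which the arm holds its last target. There are 200 camera calls.

## Working session

There is one attempt and no reset: what is moved stays moved. The work goes in short steps, Python scripts to look and compute and a tool call to move; the robot and the scene stay as the last step left them, time stands still between calls to the robot, and variables do not carry over. Pictures are saved under pics/ and viewed, at most 13 in all, crops included, and the job is handed in when it is done.

Besides the shell and the picture viewer there is one more tool, called as name([rows], argument=value, ...), one row to a line, values as JSON. move_arm: Moves the arm, as the interface text tells. Its arguments: {"type":"object","properties":{"increments":{"type":"array"},"jaw":{"type":"number"},"force":{"type":"number"}},"required":["increments"]}

```bash
mkdir -p pics
cat > h.py <<'E'
import numpy as np, cv2
from rig import manip
def cal(n): return manip.get_calibration(n)
def save(n,f): 
    im=manip.camera(n); cv2.imwrite('pics/'+f,im[:,:,::-1]); return im
def pix2plane(n,uv,z):
    c=cal(n);R=np.array(c['R']);t=np.array(c['t'])
    uv=np.atleast_2d(uv).astype(float)
    d=np.c_[(uv[:,0]-c['cx'])/c['fx'],(uv[:,1]-c['cy'])/c['fy'],np.ones(len(uv))]@R
    o=-R.T@t
    return o+d*((z-o[2])/d[:,2])[:,None]
def rect(n,name,z,k=0):
    r=manip.trace(n,name)
    out=[]
    for q in r:
        m=q['region'].astype(np.uint8)
        cs,_=cv2.findContours(m,cv2.RETR_EXTERNAL,cv2.CHAIN_APPROX_NONE)
        if not cs: continue
        c=max(cs,key=cv2.contourArea)[:,0,:]
        P=pix2plane(n,c,z)[:,:2].astype(np.float32)
        (cx,cy),(w,h),a=cv2.minAreaRect(P*1000)
        if w<h: w,h,a=h,w,a+90
        out.append((round(q['conf'],2),[round(cx,1),round(cy,1)],[round(w,1),round(h,1)],round(a,1),c.mean(0).round()))
    return out
E
python3 - <<'E'
from h import *
im=save('top','t0.png'); save('side','s0.png')
for n,z in [('scale',.026),('dish',.018),('clipper_case',.015),('long_case',.012),('round_dish',.022),('pill_organiser',.024),('shot_glass',.055),('tare_top',.04),('stop_rail',.05)]:
    print(n,rect('top',n,z)); 
    print('   ',[(round(q['conf'],2),np.round(q['point'],3)) for q in manip.search_frame('top',n)])
s=manip.sense();print(s['time_s'],s['tool_pos'],s['orientation'],manip.tip_reach)
print(-np.array(cal('top')['R']).T@np.array(cal('top')['t']))
E
```

```text
scale []
    [(0.76, array([0.545, 0.008, 0.026]))]
dish [(0.76, [514.0, -238.4], [99.1, 70.7], 159.5, array([421., 246.])), (0.67, [360.5, -301.2], [95.9, 72.2], 4.4, array([453., 316.]))]
    [(0.87, array([ 0.52 , -0.235,  0.005])), (0.62, array([ 0.36 , -0.308,  0.005]))]
clipper_case [(0.6, [492.6, 269.8], [64.2, 27.5], 148.2, array([193., 257.]))]
    [(0.69, array([0.494, 0.269, 0.018])), (0.6, array([0.69 , 0.288, 0.037]))]
long_case [(0.85, [689.0, -305.8], [107.4, 23.3], 2.8, array([446., 172.]))]
    [(0.93, array([ 0.688, -0.304,  0.013]))]
round_dish [(0.77, [467.2, 457.3], [93.2, 91.6], 137.2, array([106., 268.])), (0.63, [690.6, 286.9], [62.2, 47.0], 48.0, array([188., 170.]))]
    [(0.95, array([0.472, 0.46 , 0.016])), (0.35, array([ 0.519, -0.234,  0.005])), (0.16, array([ 0.462, -0.036,  0.042]))]
pill_organiser [(0.68, [513.4, -472.0], [150.5, 47.6], 176.5, array([525., 246.]))]
    [(0.64, array([ 0.509, -0.472,  0.026]))]
shot_glass [(0.85, [680.3, 280.2], [54.0, 50.5], 2.3, array([188., 169.])), (0.3, [548.9, 9.8], [253.7, 133.3], 7.9, array([310., 231.]))]
    [(0.68, array([0.69 , 0.287, 0.038]))]
tare_top [(0.46, [461.1, -37.2], [20.0, 18.3], 134.5, array([332., 269.]))]
    [(0.56, array([ 0.518, -0.236,  0.006]))]
stop_rail [(0.69, [488.9, 260.1], [60.6, 24.4], 147.1, array([193., 256.])), (0.66, [631.7, 18.4], [96.4, 20.3], 97.5, array([307., 193.]))]
    [(0.82, array([0.636, 0.021, 0.046])), (0.56, array([0.493, 0.27 , 0.018]))]
1.0 [ 0.2159572  -0.58652538  0.21959195] [3.14154999e+00 1.57045755e-05 3.52811514e-01] 0.011
[0.36186205 0.01641432 0.99719139]
```

View pics/t0.png

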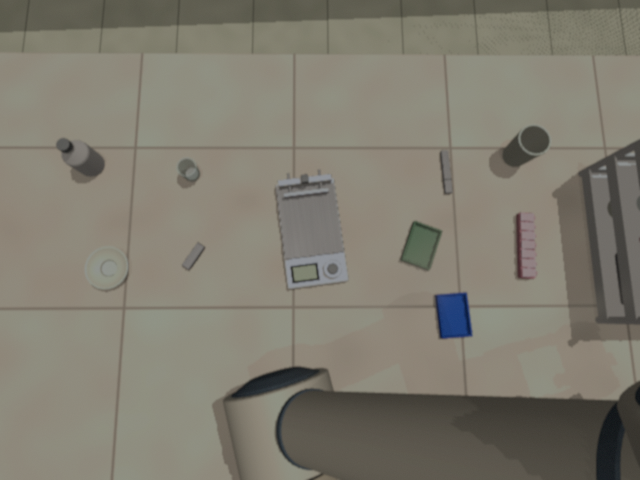

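View pics/s0.png

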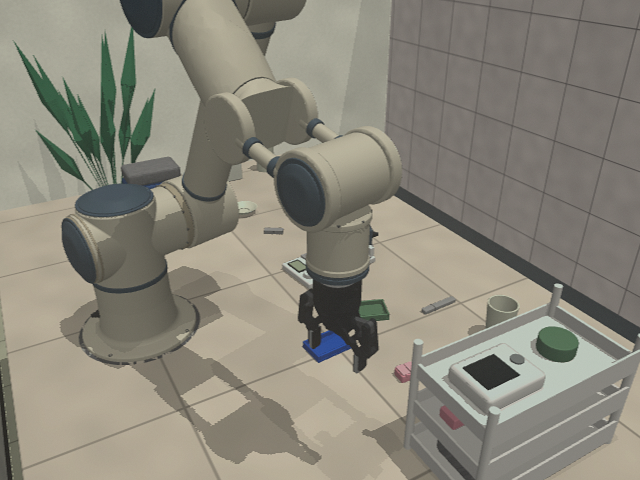

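Top view: green dish at px (421,246), blue look-alike at (453,316), scale at (313,232) with its bar near row 193 and key at (332,269), clipper case at (193,257). I'm moving above the green dish now.

move_arm([
  [[37, 44, 0, -10], [75, 87, 0, -20], [112, 131, 0, -30], [149, 175, 0, -40], [186, 218, 0, -40.7], [224, 262, 0, -40.7], [261, 305, 0, -40.7], [298, 349, 0, -40.7], [298, 349, 0, -40.7]],
])

```text
time_s: 2.12
tool_pos: [0.516, -0.2346, 0.2196]
orientation: [-3.141, -0.0, -0.353]
wrist_force: [-0.3, -0.5, -0.6]
width: 0.997
grip_force: 0.0
```

```bash
cat >> h.py <<'E'
from scipy.spatial.transform import Rotation as Ro
def wpose():
    s=manip.sense(); T=np.eye(4); T[:3,:3]=Ro.from_euler('xyz',s['orientation']).as_matrix(); T[:3,3]=s['tool_pos']
    return T@np.array(cal('wrist')['hand_eye'])
def wpix(T,uv,z):
    c=cal('wrist'); uv=np.atleast_2d(uv).astype(float)
    d=np.c_[(uv[:,0]-c['cx'])/c['fx'],(uv[:,1]-c['cy'])/c['fy'],np.ones(len(uv))]@T[:3,:3].T
    return T[:3,3]+d*((z-T[2,3])/d[:,2])[:,None]
def wproj(T,P):
    c=cal('wrist'); p=(np.atleast_2d(P)-T[:3,3])@T[:3,:3]
    return np.c_[p[:,0]/p[:,2]*c['fx']+c['cx'],p[:,1]/p[:,2]*c['fy']+c['cy']]
def wrect(T,name,z):
    for q in manip.trace('wrist',name):
        cs,_=cv2.findContours(q['region'].astype(np.uint8),cv2.RETR_EXTERNAL,cv2.CHAIN_APPROX_NONE)
        if not cs: continue
        c=max(cs,key=cv2.contourArea)[:,0,:]
        r=cv2.minAreaRect((wpix(T,c,z)[:,:2]*1000).astype(np.float32))
        print(name,round(q['conf'],2),np.round(r[0],1),np.round(r[1],1),round(r[2],1),c.min(0),c.max(0))
E
python3 - <<'E'
from h import *
T=wpose(); save('wrist','w1.png'); np.save('T1',T)
s=manip.sense();print(s['time_s'],s['tool_pos'],np.degrees(s['orientation']),s['wrist_force'],manip.tip_reach,s['width'])
print(cal('wrist'));print(T)
wrect(T,'dish',.018)
E
```

```text
2.175 [ 0.51478266 -0.23613119  0.21952924] [ 1.79997697e+02 -1.77388078e-03 -2.03128072e+01] [-0.80450702 -0.29543236  0.3633659 ] 0.011 0.997715025797513
{'fx': 418.5541482345652, 'fy': 418.5541482345652, 'cx': 321.41941782195795, 'cy': 247.1725226979271, 'hand_eye': array([[ 7.03927987e-04, -9.50562258e-01, -3.10533248e-01,
         7.86093241e-02],
       [ 9.99999732e-01,  6.06078019e-04,  4.11591700e-04,
         6.02536358e-04],
       [-2.03036159e-04, -3.10533455e-01,  9.50562429e-01,
        -1.55030672e-01],
       [ 0.00000000e+00,  0.00000000e+00,  0.00000000e+00,
         1.00000000e+00]])}
[[-3.45322211e-01 -8.92258637e-01 -2.90907365e-01  5.89420797e-01]
 [-9.38484140e-01  3.28214313e-01  1.07344695e-01 -2.62378238e-01]
 [-2.99270079e-04  3.10080456e-01 -9.50710272e-01  3.74662062e-01]
 [ 0.00000000e+00  0.00000000e+00  0.00000000e+00  1.00000000e+00]]
dish 0.98 [ 365.8 -304.1] [102.5  68.3] 4.5 [393 269] [484 378]
dish 0.68 [ 517.1 -240.6] [68.9 98.4] 68.4 [287 144] [368 256]
```

View pics/w1.png

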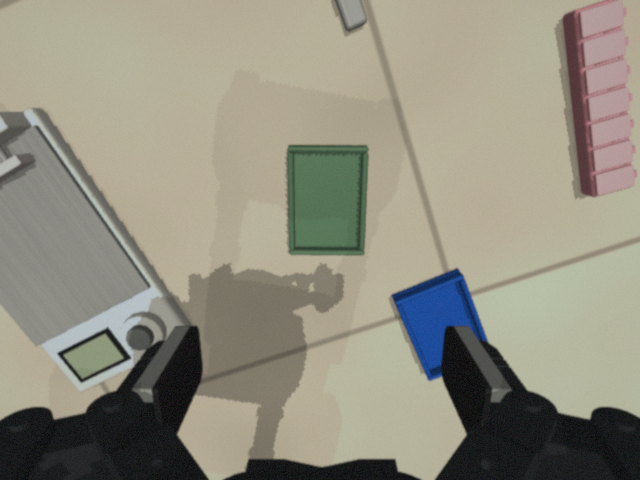

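Wrist view: green dish at px (328,200), blue one at (438,325), key and display of the scale at lower left. Next I descend over the green dish.

move_arm([
  [[2.5, -2.5, -50, -0.9], [2.5, -2.5, -100, -0.9], [2.5, -2.5, -150, -0.9], [2.5, -2.5, -180, -0.9], [2.5, -2.5, -180, -0.9], [2.5, -2.5, -180, -0.9]],
])

```text
time_s: 2.98
tool_pos: [0.5167, -0.241, 0.0408]
orientation: [3.141, -0.001, -0.374]
wrist_force: [0.2, -0.5, 0.8]
width: 0.999
grip_force: 0.0
```

Run:
```python
from h import *
T=wpose(); a=save('wrist','w2.png'); b=save('side','s2.png')
print(manip.sense()['tool_pos'])
o=np.hstack([cv2.resize(a,(480,360)),b[200:440,250:410].repeat(1,0)[:240] if 0 else cv2.resize(b[250:370,270:430],(320,240)).copy()[:240] ]) if 0 else None
c=cv2.resize(b[230:400,260:440],(380,359)); a2=cv2.resize(a,(420,315)); k=np.zeros((360,800,3),np.uint8); k[:315,:420]=a2;k[:359,420:]=c
cv2.imwrite('pics/c2.png',k[:,:,::-1])
wrect(T,'dish',.018)
```

```text
[ 0.51714975 -0.2408572   0.04118805]
dish 0.84 [ 411.5 -274.3] [14.9 24.9] 88.1 [435 419] [465 460]
```

View pics/c2.png

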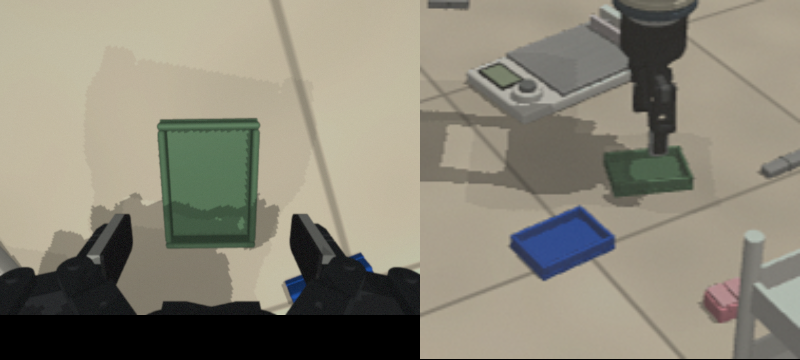

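The dish (scaled px 210,185) sits centred between the fingertips at (131,215) and (291,215). Going down gently.

move_arm([
  [[0, 0, -12, 0], [0, 0, -20, 0], [0, 0, -26, 0], [0, 0, -28, 0], [0, 0, -28, 0]],
])

```text
time_s: 3.75
tool_pos: [0.5164, -0.24, 0.0114]
orientation: [-3.142, 0.0, -0.373]
wrist_force: [-0.3, -0.6, 0.6]
width: 1.005
grip_force: 0.0
```

Run:
```python
from h import *
T=wpose(); a=save('wrist','w3.png'); b=save('side','s3.png')
print(manip.sense()['tool_pos'],manip.sense()['wrist_force'])
c=cv2.resize(b[260:350,310:420],(380,311)); a2=cv2.resize(a,(420,315)); k=np.zeros((315,800,3),np.uint8); k[:315,:420]=a2;k[:311,420:]=c
cv2.imwrite('pics/c3.png',k[:,:,::-1])
# green dish by colour
h=cv2.cvtColor(a,cv2.COLOR_RGB2HSV); m=((h[...,0]>50)&(h[...,0]<85)&(h[...,1]>60)).astype(np.uint8)
cs,_=cv2.findContours(m,0,cv2.CHAIN_APPROX_NONE); c=max(cs,key=cv2.contourArea)[:,0]
r=cv2.minAreaRect((wpix(T,c,.018)[:,:2]*1000).astype(np.float32)); print(r,c.min(0),c.max(0))
```

```text
[ 0.51657055 -0.24009011  0.0117187 ] [0.18370047 0.23888103 0.0979054 ]
((518.361083984375, -241.17294311523438), (66.74052429199219, 97.64209747314453), 69.32626342773438) [228 191] [411 417]
```

View pics/c3.png

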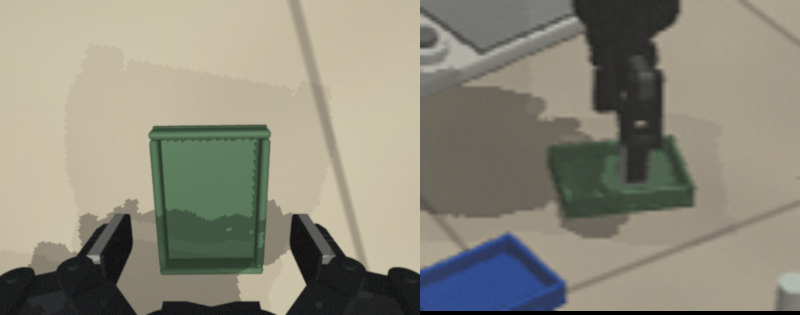

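Dish centred at scaled px (209,200), fingers still clear. A little lower, then close.

move_arm([
  [[1.5, -0.8, -4, 0.5], [1.5, -0.8, -7, 0.5], [1.5, -0.8, -7, 0.5]],
])

```text
time_s: 4.22
tool_pos: [0.5178, -0.2407, 0.0043]
orientation: [-3.142, 0.0, -0.365]
wrist_force: [0.2, 0.1, 0.0]
width: 0.999
grip_force: 0.0
```

move_arm([
  [[0, 0, 0, 0], [0, 0, 0, 0], [0, 0, 0, 0], [0, 0, 0, 0], [0, 0, 0, 0], [0, 0, 0, 0]],
], jaw=0.3, force=25)

```text
time_s: 4.97
tool_pos: [0.518, -0.2408, 0.0046]
orientation: [-3.142, -0.0, -0.365]
wrist_force: [0.5, 0.2, 0.6]
width: 0.699
grip_force: 0.0
```

Run:
```python
from h import *
a=save('wrist','w4.png'); b=save('side','s4.png')
c=cv2.resize(b[260:350,310:420],(380,311)); a2=cv2.resize(a,(420,315)); k=np.zeros((315,800,3),np.uint8); k[:315,:420]=a2;k[:311,420:]=c
cv2.imwrite('pics/c4.png',k[:,:,::-1])
```

```text
(no output)
```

View pics/c4.png

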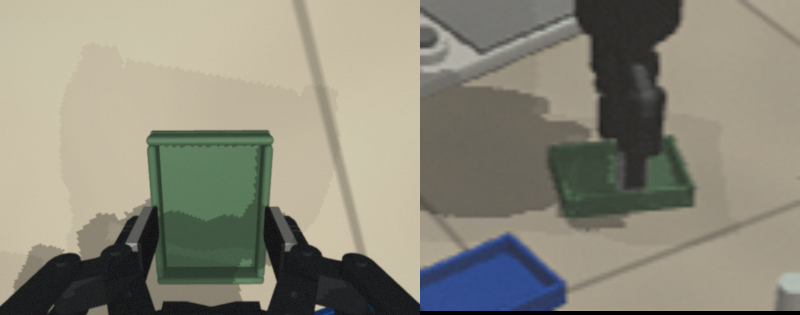

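Run:
```python
from h import *
s=manip.sense(); R=Ro.from_euler('xyz',s['orientation']).as_matrix(); p=np.array(s['tool_pos'])
c=cal('side')
def pr(X):
    q=np.array(c['R'])@X+np.array(c['t']); return np.round([q[0]/q[2]*c['fx']+c['cx'],q[1]/q[2]*c['fy']+c['cy']],1)
T=wpose()
for half in (30,34):
  for zt in (11,0,-10,-25):
    for sg in (1,-1):
      for x in (-11,11):
        X=p+R@np.array([x,sg*half,zt])/1000
        print(half,zt,sg,x,pr(X),wproj(T,X).round(0)[0])
im=cv2.imread('pics/s4.png'); cv2.imwrite('pics/c5.png',cv2.resize(im[290:330,345:400],(770,560),interpolation=cv2.INTER_NEAREST))
```

```text
30 11 1 -11 [365.3 322.3] [387. 323.]
30 11 1 11 [373.8 321.5] [390. 277.]
30 11 -1 -11 [360.3 308.3] [252. 323.]
30 11 -1 11 [368.5 307.5] [250. 277.]
30 0 1 -11 [365.4 318.8] [391. 336.]
30 0 1 11 [374.  317.9] [394. 287.]
30 0 -1 -11 [360.4 304.9] [248. 336.]
30 0 -1 11 [368.7 304.1] [245. 287.]
30 -10 1 -11 [365.6 315.6] [395. 349.]
30 -10 1 11 [374.2 314.7] [399. 298.]
30 -10 -1 -11 [360.5 301.7] [244. 349.]
30 -10 -1 11 [368.8 300.9] [241. 298.]
30 -25 1 -11 [365.8 310.7] [402. 371.]
30 -25 1 11 [374.4 309.9] [406. 316.]
30 -25 -1 -11 [360.7 296.9] [237. 371.]
30 -25 -1 11 [369.  296.2] [233. 316.]
34 11 1 -11 [365.6 323.3] [396. 323.]
34 11 1 11 [374.2 322.4] [399. 277.]
34 11 -1 -11 [359.9 307.4] [243. 323.]
34 11 -1 11 [368.2 306.6] [240. 277.]
34 0 1 -11 [365.8 319.7] [401. 336.]
34 0 1 11 [374.4 318.9] [404. 287.]
34 0 -1 -11 [360.1 304. ] [238. 336.]
34 0 -1 11 [368.3 303.2] [235. 287.]
34 -10 1 -11 [365.9 316.5] [406. 349.]
34 -10 1 11 [374.5 315.7] [409. 298.]
34 -10 -1 -11 [360.2 300.8] [234. 349.]
34 -10 -1 11 [368.5 300. ] [230. 298.]
34 -25 1 -11 [366.1 311.6] [413. 371.]
34 -25 1 11 [374.8 310.8] [418. 316.]
34 -25 -1 -11 [360.4 296.1] [225. 371.]
34 -25 -1 11 [368.7 295.3] [221. 316.]
```

View pics/c5.png

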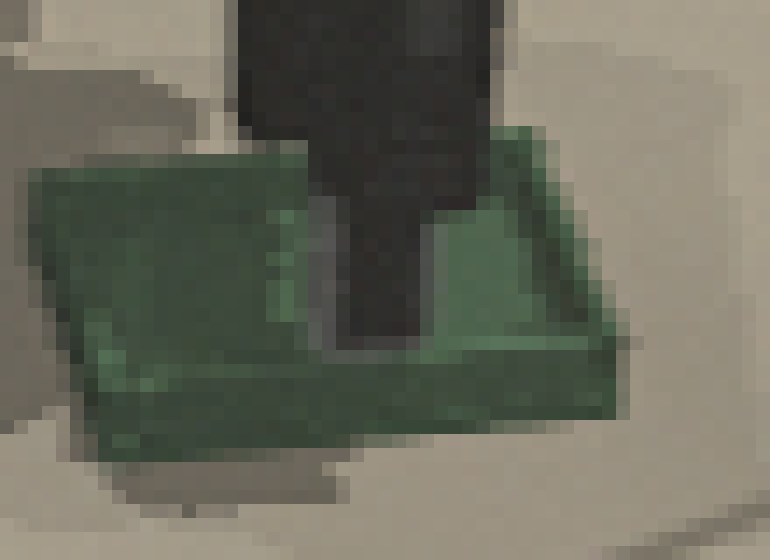

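The fingertip (crop px 375,360) sits at about rim height or above, so the fingers are higher than nominal. I'll reopen and feel downward.

move_arm([
  [[0, 0, 0, 0], [0, 0, 0, 0], [0, 0, 0, 0], [0, 0, 0, 0]],
], jaw=0)

```text
time_s: 5.58
tool_pos: [0.5179, -0.2408, 0.0046]
orientation: [-3.142, 0.0, -0.365]
wrist_force: [0.2, -0.6, -1.0]
width: 1.002
grip_force: 0.0
```

move_arm([
  [[0, 0, -2, 0], [0, 0, -4, 0], [0, 0, -4, 0]],
])

```text
time_s: 5.95
tool_pos: [0.5178, -0.2407, 0.0004]
orientation: [-3.142, 0.0, -0.365]
wrist_force: [0.1, 0.2, 0.6]
width: 0.996
grip_force: 0.0
```

move_arm([
  [[0, 0, -2, 0], [0, 0, -4, 0], [0, 0, -4, 0]],
])

```text
time_s: 6.32
tool_pos: [0.5178, -0.2407, -0.0036]
orientation: [-3.142, 0.0, -0.365]
wrist_force: [0.0, 0.5, -0.8]
width: 0.999
grip_force: 0.0
```

move_arm([
  [[0, 0, -2, 0], [0, 0, -4, 0], [0, 0, -4, 0]],
])

```text
time_s: 6.7
tool_pos: [0.5179, -0.2408, -0.0076]
orientation: [-3.142, 0.0, -0.365]
wrist_force: [0.6, -1.1, -0.6]
width: 0.992
grip_force: 0.0
```

move_arm([
  [[0, 0, -2, 0], [0, 0, -3, 0], [0, 0, -3, 0]],
])

```text
time_s: 7.08
tool_pos: [0.5179, -0.2408, -0.0105]
orientation: [-3.142, 0.0, -0.365]
wrist_force: [0.4, -0.0, -0.3]
width: 0.997
grip_force: 0.0
```

move_arm([
  [[0, 0, -2, 0], [0, 0, -4, 0], [0, 0, -4, 0]],
])

```text
time_s: 7.45
tool_pos: [0.5178, -0.2408, -0.0146]
orientation: [-3.142, 0.0, -0.365]
wrist_force: [-0.3, 0.5, 0.8]
width: 0.999
grip_force: 0.0
```

move_arm([
  [[0, 0, 0, 0], [0, 0, 0, 0], [0, 0, 0, 0], [0, 0, 0, 0], [0, 0, 0, 0]],
], jaw=0.25, force=25)

```text
time_s: 8.07
tool_pos: [0.5179, -0.2408, -0.0143]
orientation: [3.142, -0.0, -0.365]
wrist_force: [-1.7, -1.0, 5.3]
width: 0.794
grip_force: 28.7
```

Gripped at about 67.5 mm. Lift gently, then carry it over the scale's near end for a look.

move_arm([
  [[0, 0, 5, 0], [0, 0, 25, 0], [0, 0, 60, 0]],
])

```text
time_s: 8.45
tool_pos: [0.5172, -0.2403, 0.0454]
orientation: [-3.141, 0.002, -0.365]
wrist_force: [0.6, 0.0, -1.4]
width: 0.784
grip_force: 29.2
```

move_arm([
  [[-10, 45, 45, 6], [-20, 95, 90, 14], [-30, 145, 130, 22], [-40, 195, 160, 28.8], [-48, 235, 175, 28.8], [-48, 241, 180, 28.8], [-48, 241, 180, 28.8], [-48, 241, 180, 28.8]],
])

```text
time_s: 9.45
tool_pos: [0.4699, -0.0006, 0.225]
orientation: [-3.141, 0.001, 0.137]
wrist_force: [-0.1, 0.0, -2.4]
width: 0.791
grip_force: 29.4
```

Run:
```python
from h import *
T=wpose(); save('wrist','w5.png'); np.save('T5',T)
s=manip.sense();print(s['time_s'],s['tool_pos'],np.degrees(s['orientation']),s['wrist_force'],s['width'],s['grip_force'])
for n,z in [('scale',.026),('tare_top',.04),('stop_rail',.046)]: wrect(T,n,z)
```

```text
9.5 [ 0.46986369 -0.00067078  0.22494786] [-1.79991500e+02  6.22738717e-02  7.84663001e+00] [ 0.34546421 -0.07498347 -1.99827062] 0.7899624119288805 29.419699162244797
scale 0.67 [545.8   8.6] [161.1 133.3] 7.5 [236   0] [413 210]
```

View pics/w5.png

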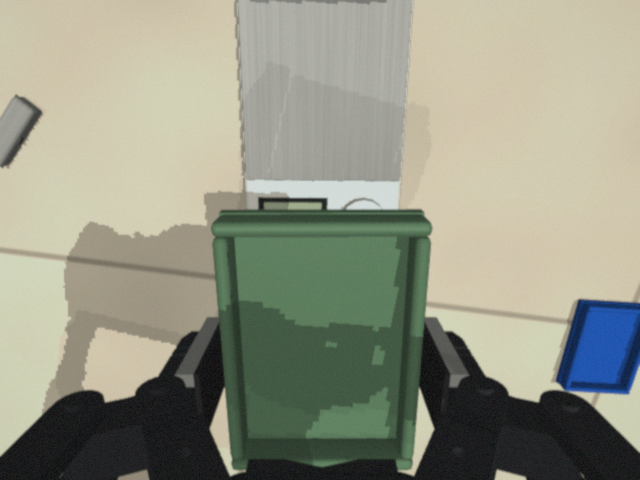

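Plate's front edge is at row 181 (columns 245 to 401), sides run up to (237,0) and (412,0). The dish is held square and centred at column 322.

Run:
```python
from h import *
T=np.load('T5.npy'); im=cv2.imread('pics/w5.png'); g=cv2.cvtColor(im,cv2.COLOR_BGR2GRAY).astype(float)
# front edge of plate: row gradient
E=[]
for u in range(260,395,10):
    d=np.diff(g[165:198,u-2:u+3].mean(1)); E.append((u,165.5+np.argmax(d)))
P=wpix(T,np.array(E),.026)*1000; k=np.polyfit(P[:,1],P[:,0],1); print(E[:3],E[-3:],'front line yaw',np.degrees(np.arctan(-k[0])),'x at y=0',k[1])
L=[];R=[]
hsv=cv2.cvtColor(im,cv2.COLOR_BGR2HSV)
for v in range(5,170,10):
    r=hsv[v-1:v+2,:,1].mean(0); c=np.where(r[220:430]<22)[0]+220
    L.append((c.min(),v));R.append((c.max()+1,v))
print(L[::5],R[::5])
for n,z in (('L',.023),('R',.023)):
    P=wpix(T,np.array(L if n=='L' else R),z)*1000; k2=np.polyfit(P[:,0],P[:,1],1); print(n,'yaw',np.degrees(np.arctan(k2[0])),'y at x=550',np.polyval(k2,550), np.abs(P[:,1]-np.polyval(k2,P[:,0])).max())
```

```text
[(260, np.float64(179.5)), (270, np.float64(179.5)), (280, np.float64(180.5))] [(370, np.float64(180.5)), (380, np.float64(180.5)), (390, np.float64(180.5))] front line yaw 7.509065377363051 x at y=0 492.1459205365948
[(np.int64(237), 5), (np.int64(239), 55), (np.int64(242), 105), (np.int64(244), 155)] [(np.int64(413), 5), (np.int64(409), 55), (np.int64(406), 105), (np.int64(402), 155)]
L yaw 7.434635627437318 y at x=550 75.239010154006 0.43258423647658617
R yaw 7.378988131637798 y at x=550 -58.24184578757236 0.3807672099699886
```

move_arm([
  [[38, 4, -40, -0.4], [76.6, 8.6, -80, -0.4], [76.6, 8.6, -130, -0.4], [76.6, 8.6, -165, -0.4], [76.6, 8.6, -177, -0.4], [76.6, 8.6, -180, -0.4], [76.6, 8.6, -180, -0.4]],
])

```text
time_s: 10.52
tool_pos: [0.5473, 0.0086, 0.0466]
orientation: [3.141, -0.002, 0.131]
wrist_force: [-0.3, -0.6, -1.4]
width: 0.788
grip_force: 29.5
```

move_arm([
  [[0, 0, -1, 0], [0, 0, -2, 0], [0, 0, -2, 0]],
])

```text
time_s: 10.9
tool_pos: [0.5467, 0.0088, 0.0438]
orientation: [3.142, -0.0, 0.131]
wrist_force: [-0.4, 0.6, -2.5]
width: 0.79
grip_force: 29.5
```

move_arm([
  [[0, 0, -1, 0], [0, 0, -1.5, 0], [0, 0, -1.5, 0]],
])

```text
time_s: 11.28
tool_pos: [0.5465, 0.0088, 0.042]
orientation: [-3.142, 0.0, 0.131]
wrist_force: [1.2, -0.7, -2.4]
width: 0.791
grip_force: 29.5
```

move_arm([
  [[0, 0, -0.5, 0], [0, 0, -1, 0], [0, 0, -1, 0]],
])

```text
time_s: 11.65
tool_pos: [0.5465, 0.0088, 0.041]
orientation: [-3.142, 0.0, 0.131]
wrist_force: [0.0, 0.6, -3.4]
width: 0.786
grip_force: 29.5
```

move_arm([
  [[0, 0, -0.5, 0], [0, 0, -1, 0], [0, 0, -1, 0]],
])

```text
time_s: 12.02
tool_pos: [0.5465, 0.0088, 0.04]
orientation: [-3.142, 0.0, 0.131]
wrist_force: [1.3, 0.1, -2.3]
width: 0.789
grip_force: 29.5
```

move_arm([
  [[0, 0, -0.5, 0], [0, 0, -0.5, 0], [0, 0, -0.5, 0]],
])

```text
time_s: 12.4
tool_pos: [0.5466, 0.0088, 0.0396]
orientation: [-3.142, 0.0, 0.131]
wrist_force: [-0.3, 0.7, -1.6]
width: 0.788
grip_force: 29.5
```

move_arm([
  [[0, 0, -0.5, 0], [0, 0, -0.5, 0], [0, 0, -0.5, 0]],
])

```text
time_s: 12.78
tool_pos: [0.5465, 0.0088, 0.0391]
orientation: [-3.142, 0.0, 0.131]
wrist_force: [0.3, -0.6, -2.2]
width: 0.784
grip_force: 29.5
```

move_arm([
  [[0, 0, -0.5, 0], [0, 0, -0.5, 0], [0, 0, -0.5, 0]],
])

```text
time_s: 13.15
tool_pos: [0.5466, 0.0088, 0.0386]
orientation: [-3.142, 0.0, 0.131]
wrist_force: [-0.4, -0.5, -2.7]
width: 0.786
grip_force: 29.5
```

move_arm([
  [[0, 0, -0.5, 0], [0, 0, -1, 0], [0, 0, -1, 0]],
])

```text
time_s: 13.52
tool_pos: [0.5465, 0.0088, 0.0375]
orientation: [-3.142, 0.0, 0.131]
wrist_force: [-0.6, 0.2, -1.8]
width: 0.79
grip_force: 29.5
```

move_arm([
  [[0, 0, -0.5, 0], [0, 0, -1, 0], [0, 0, -1, 0]],
])

```text
time_s: 13.9
tool_pos: [0.5465, 0.0088, 0.0365]
orientation: [-3.142, 0.0, 0.131]
wrist_force: [0.5, -0.5, -1.3]
width: 0.788
grip_force: 29.5
```

move_arm([
  [[0, 0, -0.5, 0], [0, 0, -1, 0], [0, 0, -1, 0]],
])

```text
time_s: 14.28
tool_pos: [0.5465, 0.0088, 0.0355]
orientation: [-3.142, 0.0, 0.131]
wrist_force: [-0.4, -0.6, -2.5]
width: 0.792
grip_force: 29.5
```

move_arm([
  [[0, 0, -0.5, 0], [0, 0, -1, 0], [0, 0, -1, 0]],
])

```text
time_s: 14.65
tool_pos: [0.5465, 0.0088, 0.0345]
orientation: [-3.142, 0.0, 0.131]
wrist_force: [-0.7, 0.6, -1.6]
width: 0.785
grip_force: 29.5
```

Run:
```python
from h import *
save('wrist','w6.png'); b=save('side','s6.png')
k=cv2.resize(b[215:310,250:400],(780,494)); cv2.imwrite('pics/c6.png',k[:,:,::-1])
```

```text
(no output)
```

View pics/c6.png

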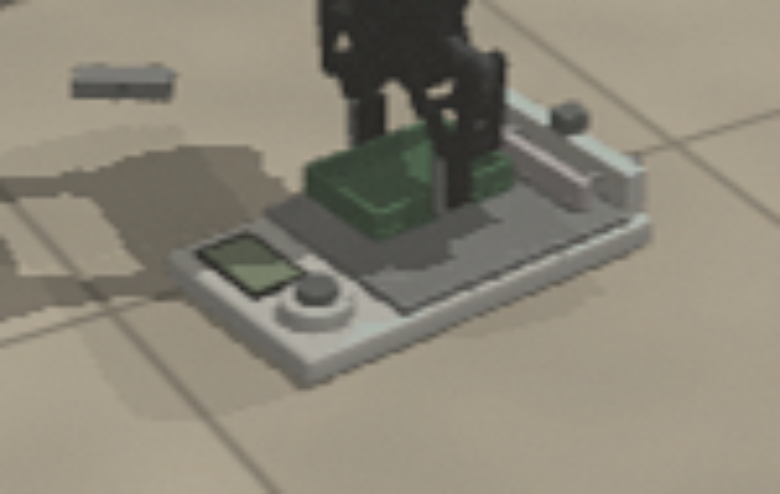

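Dish hovers over the plate with its near-right bottom corner at about (323,261) in the side image. I'll check its height from that.

Run:
```python
from h import *
c=cal('side')
def pr(X):
    q=np.array(c['R'])@X+np.array(c['t']); return np.round([q[0]/q[2]*c['fx']+c['cx'],q[1]/q[2]*c['fy']+c['cy']],1)
a=np.radians(7.45);u=np.array([np.cos(a),np.sin(a),0]);v=np.array([-np.sin(a),np.cos(a),0])
D=np.array([.5465,.0088,0])
for z in (.026,.031,.036,.044,.054): print(z,pr(D-.048*u-.034*v+[0,0,z]),pr(D-.048*u+.034*v+[0,0,z]))
im=cv2.imread('pics/s6.png'); h=cv2.cvtColor(im,cv2.COLOR_BGR2HSV)
m=((h[...,0]>50)&(h[...,0]<85)&(h[...,1]>60))
for uu in range(308,334,2):
    r=np.where(m[215:290,uu])[0]+215; print(uu,(r.min(),r.max()) if len(r) else None,end=' ')
# refine scale from side: key, and T-based bar
C=np.array([.5465,.008,0]); print('\nkey',pr(C-.09*u-.035*v+[0,0,.04]),'seen ~',250+318*150/780,215+288*95/494)
print('scale near-right corner top',pr(C-.12*u-.068*v+[0,0,.02]),250+305*150/780,215+370*95/494)
for f in (.061,.073,.085): print('bar front face right top',f,pr(C+f*u-.05*v+[0,0,.046]))
```

```text
0.026 [321.5 267.8] [307.3 257.9]
0.031 [321.5 266.3] [307.3 256.4]
0.036 [321.5 264.8] [307.3 254.9]
0.044 [321.5 262.4] [307.2 252.5]
0.054 [321.5 259.3] [307.2 249.5]
308 None 310 None 312 None 314 None 316 None 318 None 320 None 322 (np.int64(255), np.int64(255)) 324 None 326 None 328 None 330 None 332 None 
key [309.7 268.7] seen ~ 311.15384615384613 270.38461538461536
scale near-right corner top [308.  283.8] 308.65384615384613 286.1538461538462
bar front face right top 0.061 [355.4 252.1]
bar front face right top 0.073 [358.6 250.8]
bar front face right top 0.085 [361.8 249.5]
```

I had a sign wrong. The dish's underside is about 14 mm above the TCP, so contact is expected near TCP z = 12 mm.

move_arm([
  [[0, 0, -6, 0], [0, 0, -12, 0], [0, 0, -17, 0], [0, 0, -19, 0], [0, 0, -19, 0]],
])

```text
time_s: 15.38
tool_pos: [0.5465, 0.0088, 0.0154]
orientation: [-3.142, 0.0, 0.131]
wrist_force: [0.3, 0.3, -2.0]
width: 0.791
grip_force: 29.6
```

move_arm([
  [[0, 0, -0.5, 0], [0, 0, -1, 0], [0, 0, -1, 0]],
])

```text
time_s: 15.75
tool_pos: [0.5466, 0.0088, 0.0146]
orientation: [3.142, -0.0, 0.131]
wrist_force: [0.6, -0.3, -2.1]
width: 0.791
grip_force: 29.6
```

move_arm([
  [[0, 0, -0.5, 0], [0, 0, -1, 0], [0, 0, -1, 0]],
])

```text
time_s: 16.12
tool_pos: [0.5465, 0.0088, 0.0135]
orientation: [-3.142, 0.0, 0.131]
wrist_force: [1.1, 0.4, -3.4]
width: 0.784
grip_force: 29.6
```

move_arm([
  [[0, 0, -0.5, 0], [0, 0, -1, 0], [0, 0, -1, 0]],
])

```text
time_s: 16.5
tool_pos: [0.5465, 0.0088, 0.0125]
orientation: [-3.142, 0.0, 0.131]
wrist_force: [0.6, 0.7, -1.9]
width: 0.785
grip_force: 29.6
```

move_arm([
  [[0, 0, -0.5, 0], [0, 0, -0.5, 0], [0, 0, -0.5, 0]],
])

```text
time_s: 16.88
tool_pos: [0.5465, 0.0088, 0.0121]
orientation: [3.142, 0.0, 0.131]
wrist_force: [-0.6, 0.8, -2.1]
width: 0.79
grip_force: 29.6
```

move_arm([
  [[0, 0, -0.5, 0], [0, 0, -0.5, 0], [0, 0, -0.5, 0]],
])

```text
time_s: 17.25
tool_pos: [0.5466, 0.0088, 0.0117]
orientation: [3.142, -0.0, 0.131]
wrist_force: [-2.0, -0.2, 4.0]
width: 0.785
grip_force: 30.3
```

Contact with the plate. I'll ease off slightly and measure the bar with the wrist camera.

move_arm([
  [[0, 0, 0.2, 0], [0, 0, 0.2, 0]],
])

```text
time_s: 17.5
tool_pos: [0.5466, 0.0088, 0.0117]
orientation: [-3.142, 0.0, 0.131]
wrist_force: [-0.5, 0.4, 0.8]
width: 0.79
grip_force: 30.0
```

Run:
```python
from h import *
T=wpose(); save('wrist','w7.png'); np.save('T7',T); print(manip.sense()['wrist_force'])
a=np.radians(7.45);u=np.array([np.cos(a),np.sin(a),0]);v=np.array([-np.sin(a),np.cos(a),0]);C=np.array([.5465,.008,0])
for f in (.061,.073,.085): print(f,[wproj(T,C+f*u+y*v+[0,0,.046]).round(0)[0] for y in (-.05,.05)])
print('block',[wproj(T,C+.106*u+y*v+[0,0,.048]).round(0)[0] for y in (-.06,.06)])
```

```text
[-1.41214295  0.0907229   1.20662225]
0.061 [array([498., 175.]), array([150., 175.])]
0.073 [array([504., 132.]), array([145., 131.])]
0.085 [array([510.,  86.]), array([139.,  85.])]
block [array([565.,  -4.]), array([84., -6.])]
```

View pics/w7.png

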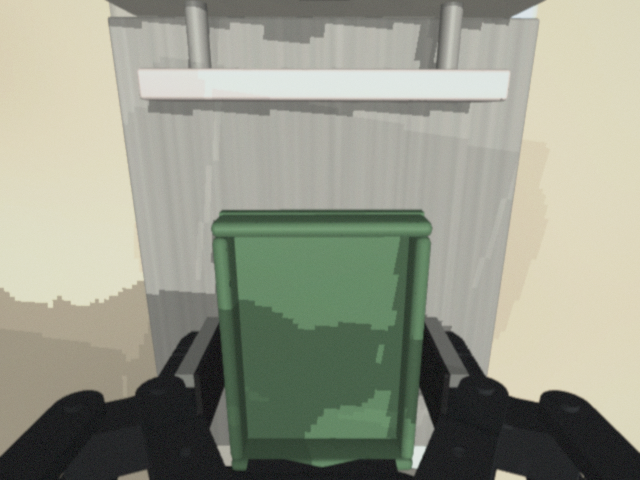

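Bar's front edge is at row 100, with the dish's front edge at about row 218, so the gap is about 32 mm. I'll slide 28 mm, then feel.

move_arm([
  [[4, 0.5, 0, 0], [8, 1, 0, 0], [12, 1.6, 0, 0], [16, 2.1, 0, 0], [20, 2.6, 0, 0], [24, 3.1, 0, 0], [27, 3.5, 0, 0], [27.8, 3.6, 0, 0], [27.8, 3.6, 0, 0]],
])

```text
time_s: 18.68
tool_pos: [0.5746, 0.0124, 0.0117]
orientation: [3.142, -0.0, 0.131]
wrist_force: [0.2, -0.5, -1.6]
width: 0.787
grip_force: 29.8
```

move_arm([
  [[0.5, 0.07, 0, 0], [1, 0.13, 0, 0], [1, 0.13, 0, 0]],
])

```text
time_s: 19.05
tool_pos: [0.5754, 0.0125, 0.0117]
orientation: [-3.142, -0.0, 0.131]
wrist_force: [-1.0, -0.2, -0.0]
width: 0.789
grip_force: 29.8
```

move_arm([
  [[0.5, 0.07, 0, 0], [0.5, 0.07, 0, 0]],
])

```text
time_s: 19.3
tool_pos: [0.5759, 0.0126, 0.0118]
orientation: [-3.142, -0.0, 0.131]
wrist_force: [-0.4, -0.0, -1.2]
width: 0.785
grip_force: 29.7
```

move_arm([
  [[0.5, 0.07, 0, 0], [0.5, 0.07, 0, 0]],
])

```text
time_s: 19.55
tool_pos: [0.5765, 0.0127, 0.0118]
orientation: [3.142, -0.0, 0.131]
wrist_force: [-0.5, -0.1, -0.9]
width: 0.79
grip_force: 29.7
```

move_arm([
  [[0.5, 0.07, 0, 0], [0.5, 0.07, 0, 0]],
])

```text
time_s: 19.8
tool_pos: [0.5769, 0.0127, 0.0118]
orientation: [3.142, -0.0, 0.131]
wrist_force: [-0.0, 0.5, -0.5]
width: 0.791
grip_force: 29.6
```

move_arm([
  [[0.5, 0.07, 0, 0], [0.5, 0.07, 0, 0]],
])

```text
time_s: 20.05
tool_pos: [0.5775, 0.0128, 0.0118]
orientation: [3.142, -0.0, 0.131]
wrist_force: [-0.5, 0.5, -1.6]
width: 0.793
grip_force: 29.6
```

move_arm([
  [[0.5, 0.07, 0, 0], [0.5, 0.07, 0, 0]],
])

```text
time_s: 20.3
tool_pos: [0.5779, 0.0129, 0.0118]
orientation: [-3.142, -0.0, 0.131]
wrist_force: [0.9, 0.1, -2.5]
width: 0.782
grip_force: 29.6
```

move_arm([
  [[0.4, 0.05, 0, 0], [0.4, 0.05, 0, 0]],
])

```text
time_s: 20.55
tool_pos: [0.5783, 0.0129, 0.0118]
orientation: [3.142, -0.0, 0.131]
wrist_force: [-0.1, -0.2, -1.4]
width: 0.789
grip_force: 29.6
```

move_arm([
  [[0.5, 0.07, 0, 0], [0.5, 0.07, 0, 0]],
])

```text
time_s: 20.8
tool_pos: [0.5788, 0.013, 0.0118]
orientation: [3.142, -0.0, 0.131]
wrist_force: [0.1, -0.5, -2.1]
width: 0.791
grip_force: 29.6
```

move_arm([
  [[0.4, 0.05, 0, 0], [0.4, 0.05, 0, 0]],
])

```text
time_s: 21.05
tool_pos: [0.5792, 0.0131, 0.0118]
orientation: [-3.142, -0.0, 0.131]
wrist_force: [0.4, -0.3, -1.9]
width: 0.791
grip_force: 29.6
```

move_arm([
  [[0.4, 0.05, -0.2, 0], [0.4, 0.05, -0.2, 0]],
])

```text
time_s: 21.3
tool_pos: [0.5792, 0.013, 0.0117]
orientation: [3.142, 0.001, 0.131]
wrist_force: [-4.2, -0.3, 5.1]
width: 0.788
grip_force: 30.3
```

move_arm([
  [[0.4, 0.05, 0, 0], [0.4, 0.05, 0, 0]],
])

```text
time_s: 21.55
tool_pos: [0.5794, 0.0131, 0.0117]
orientation: [-3.142, 0.001, 0.131]
wrist_force: [-5.1, -0.8, 6.1]
width: 0.787
grip_force: 30.5
```

move_arm([
  [[0, 0, 0.2, 0], [0, 0, 0.2, 0], [0, 0, 0.2, 0]],
])

```text
time_s: 21.92
tool_pos: [0.5801, 0.0132, 0.0118]
orientation: [3.142, -0.0, 0.131]
wrist_force: [0.0, -0.9, -1.6]
width: 0.788
grip_force: 29.7
```

move_arm([
  [[0.4, 0.05, 0, 0], [0.4, 0.05, 0, 0]],
])

```text
time_s: 22.18
tool_pos: [0.5803, 0.0132, 0.0118]
orientation: [-3.142, 0.0, 0.131]
wrist_force: [-1.5, -1.0, -0.7]
width: 0.788
grip_force: 29.8
```

move_arm([
  [[0.4, 0.05, 0, 0], [0.4, 0.05, 0, 0]],
])

```text
time_s: 22.42
tool_pos: [0.5808, 0.0133, 0.0118]
orientation: [-3.142, -0.0, 0.131]
wrist_force: [0.1, -0.3, -0.5]
width: 0.788
grip_force: 29.7
```

move_arm([
  [[0.4, 0.05, 0, 0], [0.4, 0.05, 0, 0]],
])

```text
time_s: 22.68
tool_pos: [0.5809, 0.0133, 0.0118]
orientation: [-3.142, 0.001, 0.131]
wrist_force: [-3.3, -0.6, 1.8]
width: 0.791
grip_force: 30.0
```

move_arm([
  [[0.4, 0.05, 0, 0], [0.4, 0.05, 0, 0]],
])

```text
time_s: 22.92
tool_pos: [0.5809, 0.0133, 0.0117]
orientation: [-3.141, 0.001, 0.131]
wrist_force: [-5.3, -1.4, 5.0]
width: 0.787
grip_force: 30.3
```

Forward motion has stopped at x = 580.9 with about 5 N, so the dish is bedded. Raise very slightly to check it's the bar, and hold.

move_arm([
  [[0.1, 0.01, 0.15, 0], [0.1, 0.01, 0.15, 0]],
])

```text
time_s: 23.18
tool_pos: [0.5809, 0.0133, 0.0118]
orientation: [-3.141, 0.001, 0.131]
wrist_force: [-5.8, -1.5, 1.6]
width: 0.787
grip_force: 30.0
```

move_arm([
  [[0, 0, 0, 0], [0, 0, 0, 0], [0, 0, 0, 0], [0, 0, 0, 0], [0, 0, 0, 0], [0, 0, 0, 0]],
])

```text
time_s: 23.92
tool_pos: [0.5809, 0.0133, 0.0118]
orientation: [-3.141, 0.001, 0.131]
wrist_force: [-5.5, -1.8, 1.5]
width: 0.786
grip_force: 30.0
```

move_arm([
  [[0, 0, 0, 0], [0, 0, 0, 0], [0, 0, 0, 0], [0, 0, 0, 0], [0, 0, 0, 0]],
], jaw=0.02)

```text
time_s: 24.55
tool_pos: [0.5817, 0.0134, 0.0119]
orientation: [-3.142, -0.0, 0.131]
wrist_force: [-0.9, -0.5, 0.2]
width: 0.975
grip_force: 0.0
```

move_arm([
  [[0, 0, 5, 0], [0, 0, 20, 0], [0, 0, 60, 0], [0, 0, 110, 0], [0, 0, 110, 0], [0, 0, 110, 0]],
])

```text
time_s: 25.3
tool_pos: [0.5815, 0.0134, 0.1225]
orientation: [3.141, -0.001, 0.131]
wrist_force: [-0.4, 0.0, -0.7]
width: 0.981
grip_force: 0.0
```

```bash
cat >> h.py <<'E'
a0=np.radians(7.45);U=np.array([np.cos(a0),np.sin(a0),0]);V=np.array([-np.sin(a0),np.cos(a0),0]);C0=np.array([.5465,.008,0])
def green(T,im,z=.044):
    h=cv2.cvtColor(im,cv2.COLOR_RGB2HSV); m=((h[...,0]>50)&(h[...,0]<85)&(h[...,1]>60)).astype(np.uint8)
    cs,_=cv2.findContours(m,0,cv2.CHAIN_APPROX_NONE); c=max(cs,key=cv2.contourArea)[:,0]
    r=cv2.minAreaRect((wpix(T,c,z)[:,:2]*1000).astype(np.float32))
    d=np.array([*r[0],0])/1000-C0
    print('dish',np.round(r[0],1),np.round(r[1],1),round(r[2],2),'scale frame',(d@U*1000).round(1),(d@V*1000).round(1),c.min(0),c.max(0))
E
python3 - <<'E'
from h import *
T=wpose(); im=save('wrist','w8.png'); s=manip.sense(); print(s['time_s'],s['tool_pos'],np.degrees(s['orientation']),s['wrist_force'])
green(T,im)
# bar rows through the middle
g=im[:,:,:].mean(2); print([int(x) for x in g[60:240:4,315:330].mean(1)])
print('pred rows face 81:',wproj(T,C0+.081*U+[0,0,.046])[0],'key at',C0-.09*U-.035*V)
E
```

```text
25.35 [0.58113802 0.01337563 0.12171403] [-1.79990754e+02  4.42802300e-02  7.51425956e+00] [ 0.0517298  -1.46480671 -1.01760102]
dish [579.5  13.1] [93.9 66.4] 7.55 scale frame 33.4 0.8 [262 174] [380 325]
[180, 180, 180, 180, 181, 181, 181, 175, 146, 125, 126, 125, 125, 123, 123, 121, 120, 101, 119, 133, 145, 146, 146, 146, 106, 193, 195, 192, 146, 107, 80, 103, 103, 103, 103, 102, 101, 101, 101, 101, 101, 101, 101, 100, 100]
pred rows face 81: [322.75473434 173.34934556] key at [ 0.46179788 -0.03837403  0.        ]
```

The dish is at yaw 7.55°, flush with the bar. Now over to the tare key with the jaws shut.

move_arm([
  [[-40, -17.3, 0, 0], [-80, -34.6, 0, 0], [-119.7, -51.8, 0, 0], [-119.7, -51.8, -30, 0], [-119.7, -51.8, -58, 0], [-119.7, -51.8, -62, 0], [-119.7, -51.8, -62, 0]],
], jaw=1)

```text
time_s: 26.22
tool_pos: [0.4617, -0.0383, 0.0599]
orientation: [-3.141, 0.001, 0.131]
wrist_force: [-0.1, 0.2, -0.4]
width: -0.001
grip_force: 0.0
```

Run:
```python
from h import *
T=wpose(); a=save('wrist','w9.png'); b=save('side','s9.png'); s=manip.sense(); print(s['time_s'],s['tool_pos'],s['wrist_force'],s['width'])
c=cv2.resize(b[215:310,250:370],(380,301)); a2=cv2.resize(a,(420,315)); k=np.zeros((315,800,3),np.uint8); k[:315,:420]=a2;k[:301,420:]=c
cv2.imwrite('pics/c9.png',k[:,:,::-1])
print('key px',wproj(T,C0-.09*U-.035*V+[0,0,.04])[0]*420/640)
R=Ro.from_euler('xyz',s['orientation']).as_matrix();p=np.array(s['tool_pos'])
cc=cal('side')
for zt in (11,0,-10,-20): 
    X=p+R@np.array([0,0,zt])/1000; q=np.array(cc['R'])@X+np.array(cc['t']); uv=[q[0]/q[2]*cc['fx']+cc['cx'],q[1]/q[2]*cc['fy']+cc['cy']]
    print(zt,wproj(T,X)[0]*420/640,420+(uv[0]-250)*380/120,(uv[1]-215)*301/95)
```

```text
26.325 [ 0.46233153 -0.03844237  0.06054511] [1.0511753  0.32002785 0.01286575] -0.0021358452796294038
key px [210.82713234 191.28805318]
11 [211.03243459 196.51628695] 609.3352748762597 160.80122772154505
0 [211.03085488 204.13597673] 609.1425893565124 149.96138879605599
-10 [211.02924129 211.9190995 ] 608.9662297120509 140.0399886751204
-20 [211.02742589 220.67565018] 608.7887243698044 130.05413545227304
```

View pics/c9.png

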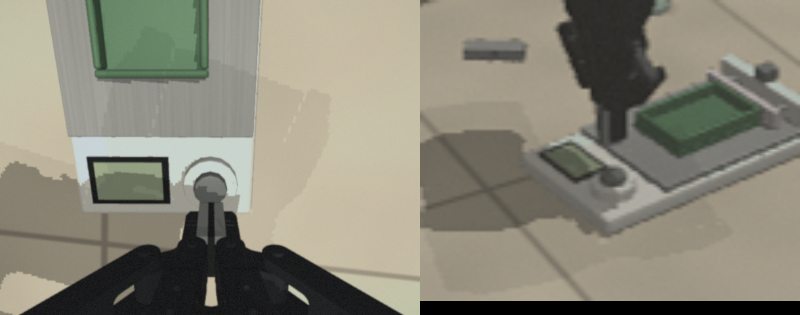

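Key at scaled px (210,187), with the fingertips straight behind it in line. Descending by feel.

move_arm([
  [[0, 0, -10, 0], [0, 0, -20, 0], [0, 0, -25, 0], [0, 0, -25, 0]],
])

```text
time_s: 26.82
tool_pos: [0.4616, -0.0384, 0.0344]
orientation: [-3.141, 0.001, 0.131]
wrist_force: [0.6, -0.1, -0.2]
width: 0.0
grip_force: 0.0
```

move_arm([
  [[0, 0, -1, 0], [0, 0, -2, 0], [0, 0, -2, 0]],
])

```text
time_s: 27.2
tool_pos: [0.462, -0.0384, 0.033]
orientation: [3.142, -0.0, 0.131]
wrist_force: [-0.5, -0.4, -0.3]
width: 0.002
grip_force: 0.0
```

move_arm([
  [[0, 0, -1, 0], [0, 0, -2, 0], [0, 0, -2, 0]],
])

```text
time_s: 27.58
tool_pos: [0.4619, -0.0385, 0.0308]
orientation: [-3.142, 0.0, 0.131]
wrist_force: [0.2, -0.3, 0.2]
width: -0.0
grip_force: 0.0
```

move_arm([
  [[0, 0, -1, 0], [0, 0, -1.5, 0], [0, 0, -1.5, 0]],
])

```text
time_s: 27.95
tool_pos: [0.4619, -0.0384, 0.0294]
orientation: [-3.142, 0.0, 0.131]
wrist_force: [-0.0, -0.8, 0.2]
width: 0.002
grip_force: 0.0
```

move_arm([
  [[0, 0, -1, 0], [0, 0, -1.5, 0], [0, 0, -1.5, 0]],
])

```text
time_s: 28.32
tool_pos: [0.462, -0.0385, 0.0279]
orientation: [-3.142, -0.0, 0.131]
wrist_force: [1.3, 0.2, 1.1]
width: 0.0
grip_force: 0.6
```

move_arm([
  [[0, 0, -0.5, 0], [0, 0, -1, 0], [0, 0, -1, 0]],
])

```text
time_s: 28.7
tool_pos: [0.462, -0.0385, 0.0269]
orientation: [3.142, -0.0, 0.131]
wrist_force: [1.0, 0.7, 1.7]
width: -0.002
grip_force: 1.0
```

move_arm([
  [[0, 0, -0.5, 0], [0, 0, -0.5, 0], [0, 0, -0.5, 0]],
])

```text
time_s: 29.08
tool_pos: [0.462, -0.0384, 0.0264]
orientation: [-3.142, -0.0, 0.131]
wrist_force: [0.1, -0.6, 2.0]
width: -0.0
grip_force: 1.2
```

move_arm([
  [[0, 0, -0.5, 0], [0, 0, -0.5, 0]],
])

```text
time_s: 29.32
tool_pos: [0.462, -0.0384, 0.0259]
orientation: [3.142, -0.0, 0.131]
wrist_force: [-0.3, -0.5, 2.7]
width: -0.001
grip_force: 1.3
```

move_arm([
  [[0, 0, -0.3, 0], [0, 0, -0.3, 0]],
])

```text
time_s: 29.58
tool_pos: [0.462, -0.0385, 0.0256]
orientation: [-3.142, 0.0, 0.131]
wrist_force: [0.9, 0.7, 2.8]
width: 0.002
grip_force: 1.4
```

move_arm([
  [[0, 0, -0.3, 0], [0, 0, -0.3, 0]],
])

```text
time_s: 29.82
tool_pos: [0.462, -0.0384, 0.0253]
orientation: [3.142, -0.0, 0.131]
wrist_force: [0.2, -0.9, 3.4]
width: 0.001
grip_force: 1.6
```

move_arm([
  [[0, 0, -0.3, 0], [0, 0, -0.3, 0]],
])

```text
time_s: 30.08
tool_pos: [0.462, -0.0385, 0.025]
orientation: [3.142, -0.0, 0.131]
wrist_force: [0.4, 0.3, 2.6]
width: 0.001
grip_force: 1.7
```

move_arm([
  [[0, 0, -0.3, 0], [0, 0, -0.3, 0]],
])

```text
time_s: 30.32
tool_pos: [0.462, -0.0384, 0.0247]
orientation: [-3.142, -0.0, 0.131]
wrist_force: [0.6, 0.1, 2.8]
width: -0.002
grip_force: 1.8
```

move_arm([
  [[0, 0, -0.3, 0], [0, 0, -0.3, 0]],
])

```text
time_s: 30.58
tool_pos: [0.462, -0.0384, 0.0244]
orientation: [3.142, -0.0, 0.131]
wrist_force: [0.1, -0.0, 4.1]
width: 0.002
grip_force: 1.9
```

move_arm([
  [[0, 0, -0.25, 0], [0, 0, -0.25, 0]],
])

```text
time_s: 30.82
tool_pos: [0.462, -0.0385, 0.0243]
orientation: [3.142, -0.0, 0.131]
wrist_force: [0.1, -0.3, 7.2]
width: 0.004
grip_force: 3.5
```

move_arm([
  [[0, 0, -0.2, 0], [0, 0, -0.2, 0]],
])

```text
time_s: 31.08
tool_pos: [0.462, -0.0385, 0.0242]
orientation: [3.141, -0.0, 0.131]
wrist_force: [0.2, 0.3, 10.4]
width: -0.0
grip_force: 5.4
```

End stop reached. Ease to about 8 N, hold, then release upward.

move_arm([
  [[0, 0, 0.15, 0], [0, 0, 0.15, 0], [0, 0, 0.15, 0], [0, 0, 0.15, 0], [0, 0, 0.15, 0], [0, 0, 0.15, 0], [0, 0, 0.15, 0]],
])

```text
time_s: 31.95
tool_pos: [0.462, -0.0384, 0.0242]
orientation: [3.142, -0.0, 0.131]
wrist_force: [-0.2, 0.2, 8.5]
width: -0.005
grip_force: 4.0
```

move_arm([
  [[0, 0, 5, 0], [0, 0, 40, 0], [0, 0, 90, 0], [0, 0, 140, 0], [0, 0, 180, 0], [0, 0, 180, 0]],
])

```text
time_s: 32.7
tool_pos: [0.463, -0.0386, 0.2068]
orientation: [3.14, -0.004, 0.131]
wrist_force: [0.3, -0.5, -0.4]
width: 0.0
grip_force: 0.0
```

Tare is done. On to the clipper case.

move_arm([
  [[6, 60, 0, -8], [12, 120, 0, -16], [18, 180, 0, -24], [24, 240, 0, -32], [30, 300, 0, -39.5], [30.5, 308, 0, -39.5], [30.5, 308, 0, -39.5], [30.5, 308, 0, -39.5], [30.5, 308, 0, -39.5]],
], jaw=0.5)

```text
time_s: 33.83
tool_pos: [0.4925, 0.2684, 0.2041]
orientation: [3.141, 0.0, -0.559]
wrist_force: [0.2, -0.2, -0.5]
width: 0.501
grip_force: 0.0
```

Run:
```python
from h import *
T=wpose(); a=save('wrist','w10.png'); s=manip.sense(); print(s['time_s'],s['tool_pos'],np.degrees(s['orientation']),s['width'])
wrect(T,'clipper_case',.015)
for q in manip.search_frame('wrist','clipper_case'): print(q)
# dark/grey blob segmentation: low saturation within 150px of expected
h=cv2.cvtColor(a,cv2.COLOR_RGB2HSV)
P=wproj(T,[.4925,.2695,.015])[0]; print(P)
for sat in (30,40,50):
    m=((h[...,1]<sat)&(h[...,2]>60)).astype(np.uint8); m[300:]=0
    n,l,st,ce=cv2.connectedComponentsWithStats(m)
    for i in range(1,n):
        if st[i,4]>800:
            c=cv2.findContours((l==i).astype(np.uint8),0,1)[0][0][:,0]
            r=cv2.minAreaRect((wpix(T,c,.015)[:,:2]*1000).astype(np.float32)); print(sat,st[i],np.round(r[0],1),np.round(r[1],1),round(r[2],1))
```

```text
33.875 [0.49254171 0.26855338 0.2041868 ] [ 1.79992870e+02  1.77035204e-03 -3.20482683e+01] 0.4990271871875884
clipper_case 0.98 [494.5 270.8] [21.1 62.7] 57.3 [304 171] [329 244]
{'point': [0.4966, 0.2715, 0.0188], 'conf': 0.58}
{'point': [0.4681, 0.4631, 0.0173], 'conf': 0.22}
[319.11020081 209.73756527]
30 [ 109    0   81   29 1608] [681.9 296.5] [58.2 18.2] 58.0
30 [  491     0   149   149 11699] [493.3  31.4] [141.5  83.9] 7.5
30 [ 304  171   26   73 1692] [494.7 270.5] [20.8 62. ] 56.0
40 [   0    0  221   80 9492] [684.4 333.5] [167.3  53.3] 58.0
40 [  365     0   275   220 29940] [498.8  79.6] [211.6 166.5] 23.2
40 [ 193   87   66   85 2263] [595.  301.5] [39.2 71.7] 22.7
40 [ 304  150  147  132 8713] [474.9 239.4] [111.  104.1] 23.8
40 [ 614  168   26   78 1033] [354.9  50.4] [20.1 67.7] 71.3
40 [ 529  186  106   75 3106] [346.8  92.7] [77.4 68.3] 0.7
40 [   0  215   74   85 2610] [588.4 520. ] [57.4 85.5] 78.7
50 [     0      0    640    300 188817] [523.4 249.8] [576.1 237.8] 58.0
50 [ 585   49   55   74 1977] [451.5  21.4] [32.3 45.5] 7.2
```

move_arm([
  [[2.1, 2.1, -50, -1.2], [2.1, 2.1, -100, -1.2], [2.1, 2.1, -150, -1.2], [2.1, 2.1, -180, -1.2], [2.1, 2.1, -200, -1.2], [2.1, 2.1, -208, -1.2], [2.1, 2.1, -209.7, -1.2], [2.1, 2.1, -209.7, -1.2]],
])

```text
time_s: 34.98
tool_pos: [0.495, 0.2718, -0.0049]
orientation: [-3.141, -0.001, -0.579]
wrist_force: [-0.2, 0.4, 0.3]
width: 0.498
grip_force: 0.0
```

move_arm([
  [[0, 0, 0, 0], [0, 0, 0, 0], [0, 0, 0, 0], [0, 0, 0, 0], [0, 0, 0, 0], [0, 0, 0, 0]],
], jaw=0.85, force=30)

```text
time_s: 35.72
tool_pos: [0.495, 0.2719, -0.0048]
orientation: [-3.141, -0.001, -0.579]
wrist_force: [-1.2, 0.1, 7.3]
width: 0.221
grip_force: 30.3
```

move_arm([
  [[0, 0, 5, 0], [0, 0, 30, 0], [0, 0, 80, 0], [15, -45, 125, 7], [30, -95, 125, 16], [48, -150, 125, 25], [68, -205, 125, 34], [85.5, -258.7, 125, 40.7], [85.5, -258.7, 125, 40.7], [85.5, -258.7, 125, 40.7], [85.5, -258.7, 125, 40.7]],
])

```text
time_s: 37.1
tool_pos: [0.5796, 0.0141, 0.1195]
orientation: [-3.141, 0.0, 0.132]
wrist_force: [-0.7, 0.4, -1.0]
width: 0.221
grip_force: 29.6
```

Run:
```python
from h import *
T=wpose(); a=save('wrist','w11.png'); s=manip.sense(); print(s['time_s'],s['tool_pos'],np.degrees(s['orientation']),s['width'],s['grip_force'],s['wrist_force'])
green(T,a)
for z in (.044,): wrect(T,'dish',z)
wrect(T,'clipper_case',.138)
```

```text
37.15 [0.57965947 0.01410672 0.11954176] [-1.79992522e+02  1.23172899e-02  7.57019573e+00] 0.22319385805502479 29.58036482334137 [0.40851878 0.02857895 0.09133354]
dish [580.5  13.2] [92.3 66.5] 7.59 scale frame 34.4 0.8 [263 171] [383 322]
dish 0.89 [581.1  13.3] [92.2 68.6] 7.6 [262 170] [384 321]
clipper_case 0.68 [580.  14.] [65.  20.3] 7.4 [293 250] [351 407]
```

move_arm([
  [[0.8, -0.7, -35, 0], [0.8, -0.7, -65, 0], [0.8, -0.7, -80, 0], [0.8, -0.7, -88, 0], [0.8, -0.7, -90, 0], [0.8, -0.7, -90, 0]],
])

```text
time_s: 38.0
tool_pos: [0.5813, 0.0123, 0.0301]
orientation: [3.141, -0.001, 0.131]
wrist_force: [-0.1, 0.5, -0.5]
width: 0.223
grip_force: 29.6
```

move_arm([
  [[0, 0, -1, 0], [0, 0, -2, 0], [0, 0, -2, 0]],
])

```text
time_s: 38.38
tool_pos: [0.5809, 0.0122, 0.0275]
orientation: [3.142, -0.0, 0.131]
wrist_force: [-0.8, 0.2, 0.2]
width: 0.225
grip_force: 29.6
```

move_arm([
  [[0, 0, -0.5, 0], [0, 0, -0.5, 0]],
])

```text
time_s: 38.62
tool_pos: [0.5808, 0.0122, 0.0269]
orientation: [-3.142, 0.0, 0.131]
wrist_force: [-0.2, -0.1, -1.3]
width: 0.224
grip_force: 29.6
```

move_arm([
  [[0, 0, -0.4, 0], [0, 0, -0.4, 0]],
])

```text
time_s: 38.88
tool_pos: [0.5808, 0.0122, 0.0265]
orientation: [-3.142, 0.0, 0.131]
wrist_force: [0.1, -0.6, -0.4]
width: 0.222
grip_force: 29.6
```

move_arm([
  [[0, 0, -0.3, 0], [0, 0, -0.3, 0]],
])

```text
time_s: 39.12
tool_pos: [0.5809, 0.0122, 0.0263]
orientation: [3.142, -0.0, 0.131]
wrist_force: [-0.5, 0.2, 0.4]
width: 0.223
grip_force: 29.7
```

move_arm([
  [[0, 0, -0.15, 0], [0, 0, -0.15, 0]],
])

```text
time_s: 39.38
tool_pos: [0.5809, 0.0123, 0.0262]
orientation: [3.142, -0.0, 0.131]
wrist_force: [-1.4, -0.5, 4.1]
width: 0.224
grip_force: 30.2
```

move_arm([
  [[0, 0, 0, 0], [0, 0, 0, 0], [0, 0, 0, 0], [0, 0, 0, 0]],
], jaw=0.71)

```text
time_s: 39.88
tool_pos: [0.5808, 0.0123, 0.026]
orientation: [-3.142, 0.0, 0.131]
wrist_force: [0.1, 1.0, -0.0]
width: 0.296
grip_force: 0.0
```

move_arm([
  [[0, 0, 3, 0], [0, 0, 10, 0], [0, 0, 40, 0], [0, 0, 90, 0], [0, 0, 95, 0], [0, 0, 95, 0]],
])

```text
time_s: 40.62
tool_pos: [0.5809, 0.0123, 0.1215]
orientation: [3.141, -0.001, 0.131]
wrist_force: [-0.3, -0.0, 0.5]
width: 0.291
grip_force: 0.0
```

Run:
```python
from h import *
T=wpose(); a=save('wrist','w12.png'); s=manip.sense(); print(s['time_s'],s['tool_pos'],s['wrist_force'])
green(T,a); wrect(T,'dish',.044); wrect(T,'clipper_case',.046)
```

```text
40.675 [0.58042834 0.0122842  0.12065974] [-1.30762549  0.28030308 -0.47422684]
dish [579.8  13.1] [93.3 66.5] 7.55 scale frame 33.6 0.7 [260 173] [378 324]
dish 0.59 [579.6  13. ] [97.1 68.7] 7.5 [258 170] [381 327]
clipper_case 0.73 [581.2  11.7] [63.8 21.8] 8.2 [303 198] [341 302]
clipper_case 0.19 [639.2  20.4] [24.7 99.8] 7.6 [229 125] [412 172]
```

View pics/w12.png

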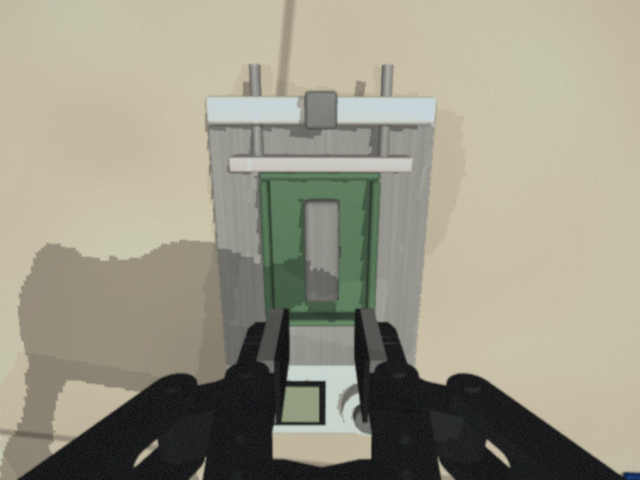

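The case lies flat in the middle of the dish (px 322,250), and the dish front (row 173) is against the bar (rows 157–171). Its position is within 0.5 mm of where it was before taring. The robot is clear of everything.

```bash
python3 -c "
from rig import manip
print(manip.sign_off())"
```

```text
the job is handed in; nothing more can be done
None
```

I handed the job in at about 41 s: the dish is against the bar after a push of about 6 N for roughly 0.75 s, the tare key was held down for about a second (peaking near 10 N), and the clipper case then went in flat; the verdict isn't shown.

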